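# Stow the tongue scraper, then open the safety cap of the descaler

## Task

I am about to descale the ledge and no cleaner may get on the tongue scraper: lay the scraper in the open drawer and slide the drawer fully shut. Then press down the push-and-turn cap of the square descaler jug, twist it about a quarter turn anticlockwise until it is free, and lift it off. Finish while still holding the cap, upright and a few centimetres clear above the jug's mouth; leave the soap dish, pump dispenser and tumbler where they are.

Things in the scene. Friction and masses are not known exactly. Their poses are not given: they have to be found in the camera images.
- scraper_grip (a point): Stainless tongue scraper, loose, lying flat on the ledge, 130 mm long along its x, z up, 60 g. This point is on its straight handle near the centre of mass, 5 mm above the underside. The handle, 12 mm wide and 10 mm thick, runs from 60 mm behind this point to 25 mm ahead (+x); then an open loop head 40 mm wide, 8 mm thick, ends 70 mm ahead.
- unit: Small white drawer unit, 220 x 220 mm, top 89 mm above the ledge, fixed; may stand left or right. Origin at the centre of its underside, 4 mm above the ledge (thin mat). x points from its drawer front to its back, z up.
- unit_drawer0 (a joint): Opening of the unit's single drawer in m: 0 shut; starts 0.12 to 0.145 open. It slides along the unit's x, shutting towards +x; about 1 N friction, stays where it is left, no latch.
- drawer_floor (a point): Centre of the drawer's inner floor, moving with it, 26 mm above the ledge; axes as the unit's. Inside 175 mm (x) by 178 mm (y), walls rise 41 mm above the floor. Only its front part is uncovered: from x = -87 mm (inside of the front wall) to x = -94 mm + the opening, where the unit's face begins. The front panel's outer face is at x = -109 mm, its top 50 mm above the floor.
- unit_drawer0_handle (a point): Middle of the drawer's horizontal bar handle: 35 mm in front of the panel, 110 mm long across (along y), about 25 mm above the drawer's floor; axes as the unit's. The drawer can be shut by pushing on it or on the panel.
- jug: White descaler jug, square body 84 x 84 mm, in a metal tray 96 mm square fixed to the ledge: it cannot move or turn. May stand left or right. Origin on the ledge under its centre, z up. Shoulder 120 mm high, neck 42 mm across, rim of the mouth 150 mm high; a sprung rubber seal in the mouth pushes the cap up.
- cap: Grey ribbed round safety cap, 66 mm across, 45 g, a loose body locked on the neck by two lugs. Origin at the centre of its lower edge, 131 mm above the jug's origin when locked; flat top 30.5 mm above the origin. Locked, its x lies along the jug's x. Unless pressed down it does not lift or turn (do not force: the lock holds about 1 N m); it opens anticlockwise seen from above and has only 4 degrees of play clockwise.
- cap_bar (a point): Centre of the grip bar on the cap's flat top: 50 mm long along the cap's x, 12 mm wide, 22 mm high; axes as the cap's, z up. To open: push down 4 to 6.5 mm against the spring (3 N to start, 8 N at the bottom, where it meets the rim), keep pressing for the first 40 degrees of turn; it lifts off anywhere between 45 and 135 degrees of turn.
- soap_dish: Oval white soap dish with a bar of soap, 130 x 86 mm, 32 mm high, loose; origin at the centre of its underside. To be left alone.
- pump: Matte black pump dispenser, 68 mm across, 168 mm high, loose; origin at the centre of its underside. To be left alone.
- tumbler: White ceramic tumbler, 72 mm across, 100 mm high, loose; origin at the centre of its underside. To be left alone.
Things that resemble listed ones, but are neither listed nor needed, are in the scene too. There is more than one size of the part that bears scraper_grip; the job needs the smaller. Leave any orange look-alike of the cap alone.

How it is judged:
By the outcome, as a careful person would: the job done as asked, in the order asked, and still so for the second after the job is handed in, while the arm keeps its last pose, push and grip.
It also fails if it takes over 61 s, if anything falls off the work surface, if the arm or the gripper's body presses on something with over 40 N, if the wrist force passes 120 N, or if a joint passes its speed limit or range.

## Robot

A 6-joint arm with a two-finger parallel gripper is mounted at the origin on the work surface. World frame = base frame: x ahead of the robot, y to its left, z up, the work surface at z = 0. Lengths are in m, angles in rad, forces in N, time in s.
With the tool pointing down it reaches from about 0.3 to 1 m from the base axis. Payload 5.1 kg.
Tool frame: the origin (TCP) lies midway between the tips of the shut fingers; the grasp point (between the pads) lies 19 mm behind it; z points along the fingers, x is the direction in which the jaws open and shut, and the axes are right-handed (so a half turn about z gives the same grasp; the last joint's range is limited). The gripper opens to 95 mm and grips with 3 to 60 N. Pads are 20 mm wide; open, the fingers measure 119 mm over their backs; the gripper's body (75 mm by 180 mm) begins 59 mm behind the grasp point.
Start: joints at [1.179, 0.124, 1.65, -0, 1.367, -0.083], TCP at [0.198, 0.619, 0.215] pointing down, gripper open.
Joint ranges: [-2.61, 2.61], [-1.02, 2.33], [0.03, 2.71], [-1.35, 4.49], [0.32, 2.68], [-2.91, 2.91]. Speed limits (rad/s): [2.57, 2.57, 3.14, 3.14, 3.14, 3.14].

## Interface

Orientations are given as a 3x3 rotation matrix whose columns are the frame's x, y, z axes.
In Python, from plant import ctrl gives the robot as it stands.
- The arm moves only by the tool drive_tool, never from a script. Its argument "steps" is a list of rows, each a list of 7 numbers: the shift along the tool's x, y, z in cm, then the turn, a rotation vector about the tool's x, y, z in degrees, then the opening in per cent of the stroke, from 0 (shut) to 100 (fully open). In form: [[tx, ty, tz, rx, ry, rz, fingers], ...]. A call has 1 to 20 rows; each row is the pose to reach, as a shift and turn from the pose commanded when the call began, along the tool's axes at that moment; what a row does not reach only later rows make up. A row lasts 1/8 s, in which the tool goes at most 62.5 mm and 10.7 degrees, less where a joint would pass 70% of its speed; a pose out of reach is approached as far as the arm can. A call with a gripper value outside its range is refused whole. The fingers move at their own pace and stop on an object; "force" is the grip in N (left out, the last holds). Time passes only in rows, so rows that repeat a pose let the fingers close. It gives the time, the measured TCP pose, the force and the opening at its end, in the units of the state.
- ctrl.observe(): the state, without advancing time (a new reading comes with each control period).
- ctrl.snapshot(name): name is "side" or "top"; returns a dict with "color" (480x640x3 uint8, red, green, blue), "camera_matrix" (3x3 intrinsics, pixels), "extrinsics" (4x4, takes a point from world to camera coordinates). Camera axes: x right, y down, z forward; pixel columns grow to the right and rows downward; lengths in m; the calibration is good to about 2 mm. A picture is of the moment at which its call begins. There is no depth.
- ctrl.close_job(): hands the job in, once; it reports no verdict.
The state is a dict: "time_s": time; "joints": joint angles; "joint_velocities": joint speeds; "effort": joint torques, N m; "eef_pos": TCP position; "eef_rot": TCP orientation; "wrist_force": force on the tool from outside, world axes, zero at the start; "moment": the same for the moment, N m; "grip_width": finger opening in m.
Only numpy, scipy, OpenCV 4.12 (cv2) and the standard library are available. Lean on these libraries where they do the work, as an engineer would, in place of code of your own. Each camera call takes 0.05 s, during which the arm holds its last target.

## Working session

There is one attempt and no reset: what is moved stays moved. The work goes in short steps, Python scripts to look and compute and a tool call to move; the robot and the scene stay as the last step left them, time stands still between calls to the robot, and variables do not carry over. Pictures are saved under pics/ and viewed, and the job is handed in when it is done.

Besides the shell and the picture viewer there is one more tool, called after "Request:" as name(argument=value, ...), one argument or row to a line, values as JSON. drive_tool: Moves the arm, as the interface text tells. Its arguments: {"type":"object","properties":{"steps":{"type":"array"},"force":{"type":"number"}},"required":["steps"]}

```bash
mkdir -p pics; ls
python3 - <<'E'
from plant import ctrl
import cv2,pickle
s=ctrl.observe();print(s)
d={}
for n in("side","top"):
    p=ctrl.snapshot(n);d[n]=p
    cv2.imwrite(f"pics/{n}0.png",p["color"][:,:,::-1]);print(n,p["camera_matrix"],p["extrinsics"])
pickle.dump(d,open("s0.pkl","wb"))
E
```

```text
pics
{'time_s': 0.0, 'joints': array([ 1.17940215e+00,  1.24507658e-01,  1.65167420e+00, -1.03867928e-05,
        1.36751331e+00, -8.25958001e-02]), 'joint_velocities': array([ 0.00063385,  0.00047955, -0.00065631,  0.00192974, -0.0015228 ,
       -0.00011688]), 'effort': array([-4.01343614e-04, -4.17595196e+01, -3.59937859e+01,  7.73822609e-02,
        4.91537154e-02, -1.68809347e-04]), 'eef_pos': array([0.19732333, 0.61864297, 0.2133853 ]), 'eef_rot': array([[ 3.03911236e-01,  9.52700022e-01, -7.92655991e-04],
       [ 9.52698046e-01, -3.03912226e-01, -1.94739321e-03],
       [-2.09617940e-03, -1.63327135e-04, -9.99997790e-01]]), 'wrist_force': array([ 1.34690348, -0.16608133, -0.01796538]), 'moment': array([-0.00990844, -0.01622761,  0.03181192]), 'grip_width': 0.09500808496760016}
side [[496.48905022   0.         312.36434615]
 [  0.         496.48905022 239.43732428]
 [  0.           0.           1.        ]] [[ 0.71461768 -0.69943388 -0.0106688  -0.39200203]
 [-0.54057776 -0.54250484 -0.64301181  0.37999743]
 [ 0.44395637  0.46527492 -0.76578195  1.06438646]
 [ 0.          0.          0.          1.        ]]
top [[616.33839683   0.         318.80826448]
 [  0.         616.33839683 242.15221774]
 [  0.           0.           1.        ]] [[ 0.07990889 -0.99680036  0.00189923 -0.03979699]
 [-0.97323942 -0.07843166 -0.21599422  0.57447004]
 [ 0.21545208  0.01541146 -0.97639279  1.51252912]
 [ 0.          0.          0.          1.        ]]
```

View pics/side0.png

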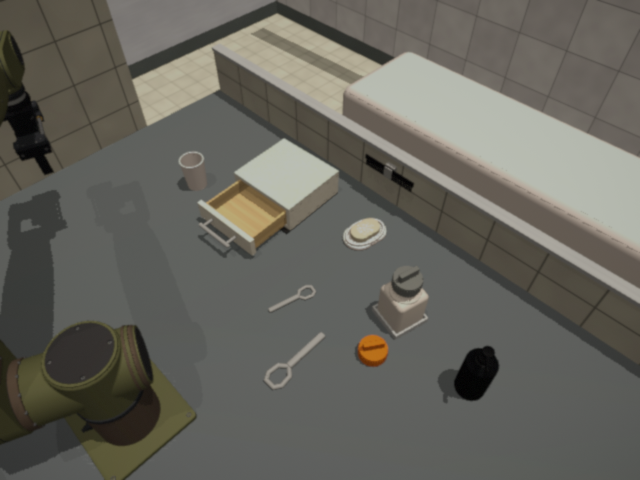

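View pics/top0.png

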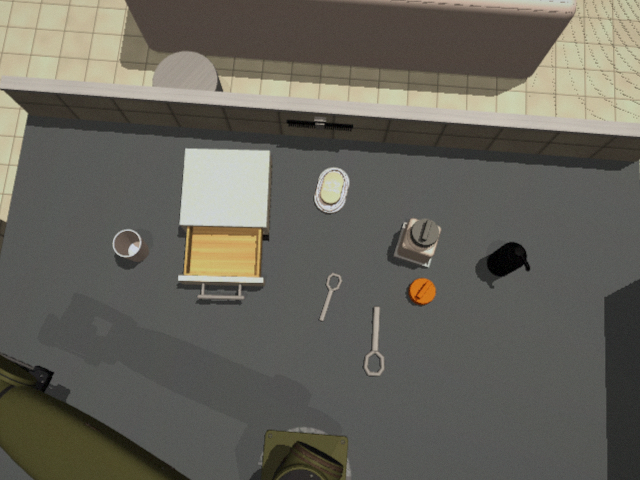

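The small scraper is at top (321..335, 275..320), and side (270..315, 287..310). The drawer is at top (180..263, 225..300), the jug and cap at top (425,232) and the orange decoy at (422,292). Next I'll take measurements from crops.

```bash
cat > h.py <<'E'
import numpy as np,cv2,pickle
def ray(p,uv):
    K=p["camera_matrix"];E=p["extrinsics"];R=E[:3,:3];t=E[:3,3]
    return -R.T@t, R.T@np.linalg.inv(K)@np.array([uv[0],uv[1],1.])
def onz(p,uv,z):
    c,d=ray(p,uv);return c+d*(z-c[2])/d[2]
def proj(p,X):
    E=p["extrinsics"];x=p["camera_matrix"]@(E[:3,:3]@np.asarray(X)+E[:3,3]);return x[:2]/x[2]
E
python3 - <<'E'
from h import *
d=pickle.load(open("s0.pkl","rb"))
def crop(n,x0,y0,w,h,s,o):
    cv2.imwrite(f"pics/{o}.png",cv2.resize(d[n]["color"][y0:y0+h,x0:x0+w,::-1],None,fx=s,fy=s,interpolation=cv2.INTER_CUBIC))
crop("top",170,140,110,170,3.5,"c_unit")
crop("top",380,200,80,110,5,"c_jug")
crop("side",360,250,90,90,6,"c_jugs")
# scrapers
for n,z in(("top",.01),("side",.01)):
    p=d[n];im=p["color"].astype(int);g=im.min(2)
    m=(g>115).astype(np.uint8)
    k,l,st,c=cv2.connectedComponentsWithStats(m)
    for i in range(1,k):
        a=st[i]
        if 80<a[4]<3000 and a[1]>200: 
            ys,xs=np.nonzero(l==i)
            P=np.array([onz(p,(x,y),z)[:2] for x,y in zip(xs,ys)])
            mu=P.mean(0);u,s_,v=np.linalg.svd(P-mu,full_matrices=False);t=(P-mu)@v[0]
            w=(P-mu)@v[1]
            print(n,a,mu.round(4),v[0].round(3),t.min().round(4),t.max().round(4),(w.max()-w.min()).round(4), 'width by half', np.ptp(w[t>0]).round(3),np.ptp(w[t<0]).round(3))
E
```

```text
top [112 229  30  28 281] [0.5411 0.5079] [-0.439 -0.898] -0.0455 0.0312 0.076 width by half 0.073 0.076
top [421 241  16  15 103] [ 0.5902 -0.2863] [-0.672  0.74 ] -0.0283 0.0221 0.0244 width by half 0.024 0.02
top [320 273  22  48 201] [ 0.4494 -0.0306] [-0.972  0.237] -0.0592 0.0669 0.0355 width by half 0.009 0.035
top [178 275  86   8 549] [0.4705 0.2544] [ 0.054 -0.999] -0.1122 0.1104 0.017 width by half 0.017 0.017
top [198 284  46  15 163] [0.4281 0.2506] [ 0.054 -0.999] -0.058 0.0591 0.0346 width by half 0.035 0.034
top [365 307  19  68 379] [ 0.3361 -0.1571] [-1.    -0.012] -0.0927 0.0782 0.0464 width by half 0.046 0.013
side [199 219  36  27 124] [0.4432 0.2796] [ 0.058 -0.998] -0.0611 0.0592 0.037 width by half 0.037 0.036
side [343 218  44  31 901] [ 0.7407 -0.0113] [-0.992  0.124] -0.0665 0.0664 0.0923 width by half 0.091 0.092
side [269 285  47  26 216] [ 0.4546 -0.0306] [-0.967  0.256] -0.056 0.07 0.0369 width by half 0.01 0.037
side [393 289  36  23 334] [ 0.6527 -0.2447] [-0.957  0.29 ] -0.0481 0.0428 0.0368 width by half 0.037 0.032
side [392 314  36  22 116] [ 0.5969 -0.287 ] [-0.968  0.25 ] -0.0507 0.0483 0.0158 width by half 0.016 0.014
side [265 332  60  56 507] [ 0.3345 -0.1551] [-1.    -0.026] -0.0982 0.0756 0.0503 width by half 0.05 0.015
```

View pics/c_unit.png

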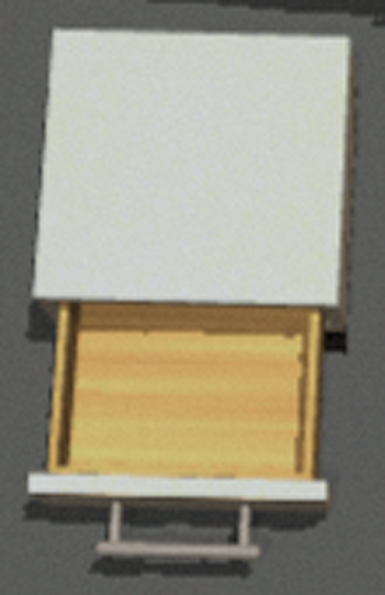

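View pics/c_jug.png

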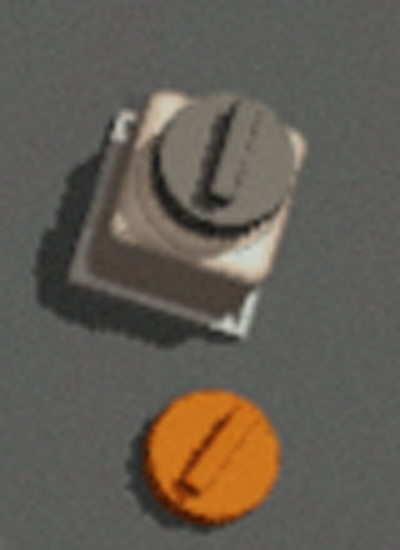

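View pics/c_jugs.png

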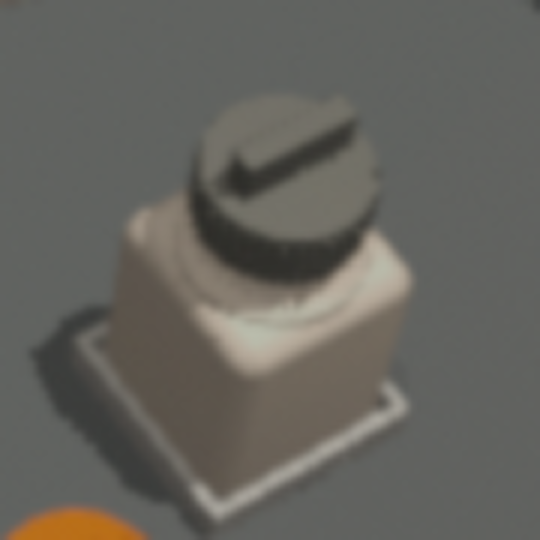

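Run:
```python
from h import *
d=pickle.load(open("s0.pkl","rb"))
t=d["top"];s=d["side"]
C=lambda x,y:(170+x/3.5-.0,140+y/3.5)
print("unit top corners z=.089")
for n,q in dict(BL=(53,29),BR=(350,38),FR=(338,306),FL=(33,299)).items(): print(n,onz(t,C(*q),.089).round(4))
print("panel top z=.076")
for n,q in dict(outL=(28,493),outR=(327,500),inL=(29,473),inR=(327,481)).items(): print(n,onz(t,C(*q),.076).round(4))
print("handle bar z~.055")
for n,q in dict(L=(96,547),R=(260,551)).items(): print(n,onz(t,C(*q),.053).round(4))
print("inner floor z .026")
for n,q in dict(FL=(68,468),FR=(305,474)).items(): print(n,onz(t,C(*q),.026).round(4))
# walls tops at z=.067
print("wall tops .067")
for n,q in dict(Lo=(49,465),Li=(60,465),Ri=(313,472),Ro=(318,472),Lb=(70,310),Rb=(310,315)).items(): print(n,onz(t,C(*q),.067).round(4))
print("cap disc")
J=lambda x,y:(380+x/5,200+y/5); S=lambda x,y:(360+x/6,250+y/6)
for n,p,f,qs in(("top",t,J,[(158,160),(297,160),(228,93),(175,205),(282,205),(180,110),(280,115)]),("side",s,S,[(190,165),(379,165),(280,95),(215,230),(360,230),(215,115),(350,115)])):
    P=np.array([onz(p,f(*q),.1615)[:2] for q in qs],np.float32)
    c,r=cv2.minEnclosingCircle(P);A=np.c_[2*P,np.ones(len(P))];x=np.linalg.lstsq(A,(P**2).sum(1),rcond=None)[0]
    print(n,x[:2],np.sqrt(x[2]+x[:2]@x[:2]))
print("bar top")
for n,p,f,qs in(("top",t,J,[(237,100),(268,106),(243,198),(212,190)]),("side",s,S,[(345,98),(357,118),(247,170),(236,152)])):
    P=np.array([onz(p,f(*q),.1835)[:2] for q in qs]);print(n,P.round(4).tolist(),P.mean(0))
print("tray z=0: ",[onz(t,J(*q),.004)[:2].round(4).tolist() for q in[(70,283),(243,337),(118,110)]],[onz(s,S(*q),.004)[:2].round(4).tolist() for q in[(78,340),(220,520),(408,405)]])
for z,b in((.1615,0),(.131,0)): pass
```

```text
unit top corners z=.089
BL [0.7912 0.3722 0.089 ]
BR [0.8019 0.1517 0.089 ]
FR [0.5974 0.1405 0.089 ]
FL [0.5849 0.3604 0.089 ]
panel top z=.076
outL [0.4459 0.3489 0.076 ]
outR [0.458  0.1357 0.076 ]
inL [0.4603 0.35   0.076 ]
inR [0.4717 0.137  0.076 ]
handle bar z~.055
L [0.414  0.3005 0.053 ]
R [0.4206 0.1824 0.053 ]
inner floor z .026
FL [0.4737 0.3339 0.026 ]
FR [0.4833 0.1588 0.026 ]
wall tops .067
Lo [0.4686 0.3386 0.067 ]
Li [0.4692 0.3307 0.067 ]
Ri [0.4788 0.1486 0.067 ]
Ro [0.4791 0.1451 0.067 ]
Lb [0.5839 0.3379 0.067 ]
Rb [0.5943 0.1625 0.067 ]
cap disc
top [ 0.5993162 -0.2487417] 0.03364191403868872
side [ 0.6002568  -0.24876851] 0.03586736155755964
bar top
top [[0.6236, -0.2483], [0.6219, -0.2631], [0.5761, -0.2532], [0.5788, -0.2384]] [ 0.60010556 -0.25075695]
side [[0.6276, -0.2508], [0.6234, -0.2595], [0.5772, -0.2461], [0.5806, -0.2382]] [ 0.60218263 -0.24864185]
tray z=0:  [[0.5658, -0.1938], [0.5442, -0.2861], [0.662, -0.2143]] [[0.5767, -0.1862], [0.5535, -0.2806], [0.6483, -0.3008]]
```

```bash
cat >> h.py <<'E'
from scipy.spatial.transform import Rotation as Ro
def go(s,p,yaw):
    "shift cm, turn deg in tool axes from measured pose to p, tool down, jaw at yaw"
    R=s["eef_rot"];y=np.radians(yaw);c,n=np.cos(y),np.sin(y)
    T=np.array([[c,n,0],[n,-c,0],[0,0,-1.]])
    print((R.T@(np.array(p)-s["eef_pos"])*100).round(2), np.degrees(Ro.from_matrix(R.T@T).as_rotvec()).round(1))
def st(s):
    R=s["eef_rot"];print("t",round(s["time_s"],2),"p",s["eef_pos"].round(4),"yaw",np.degrees(np.arctan2(R[1,0],R[0,0])).round(2),"tilt",np.degrees(np.arccos(-R[2,2])).round(2),"F",s["wrist_force"].round(1),"M",s["moment"].round(2),"g",round(s["grip_width"],4),"j",s["joints"].round(2))
E
python3 - <<'E'
from h import *; from plant import ctrl
s=ctrl.observe();st(s)
go(s,[.442,-.028,.10],75.8);go(s,[.442,-.028,.005],75.8)
E
```

```text
t 0.1 p [0.1974 0.6187 0.2135] yaw 72.31 tilt 0.1 F [ 0.2  0.1 -0. ] M [-0.01  0.07 -0.07] g 0.0953 j [ 1.18  0.12  1.65 -0.    1.37 -0.08]
[-54.16  42.96  11.45] [-0.   0.1 -3.5]
[-54.14  42.96  20.95] [-0.   0.1 -3.5]
```

Request:
drive_tool(
  steps=[
    [-54.2,43,11.5,0,0.1,-3.5,50],
    [-54.2,43,11.5,0,0.1,-3.5,50],
    [-54.2,43,11.5,0,0.1,-3.5,50],
    [-54.2,43,11.5,0,0.1,-3.5,50],
    [-54.2,43,11.5,0,0.1,-3.5,50],
    [-54.2,43,11.5,0,0.1,-3.5,50],
    [-54.2,43,11.5,0,0.1,-3.5,50],
    [-54.2,43,11.5,0,0.1,-3.5,50],
    [-54.2,43,11.5,0,0.1,-3.5,50],
    [-54.2,43,11.5,0,0.1,-3.5,50],
    [-54.2,43,11.5,0,0.1,-3.5,50],
    [-54.2,43,11.5,0,0.1,-3.5,50],
    [-54.2,43,11.5,0,0.1,-3.5,50],
    [-54.2,43,11.5,0,0.1,-3.5,50],
    [-54.2,43,11.5,0,0.1,-3.5,50],
    [-54.2,43,11.5,0,0.1,-3.5,50],
  ],
  force=20,
)

```text
time_s: 2.1
eef_pos: [0.4425, -0.0268, 0.0999]
eef_rot: [[0.243, 0.97, 0.001], [0.97, -0.243, 0.002], [0.002, 0.001, -1.0]]
wrist_force: [0.4, -0.2, -0.6]
grip_width: 0.0479
```

Run:
```python
from h import *; from plant import ctrl
s=ctrl.observe();st(s)
go(s,[.442,-.028,.005],75.8)
p=ctrl.snapshot("side");cv2.imwrite("pics/s1.png",cv2.resize(p["color"][200:350,200:400,::-1],None,fx=4,fy=4))
for z in(.0,): print(proj(p,s["eef_pos"]),proj(p,[.442,-.028,.01]))
```

```text
t 2.1 p [ 0.4425 -0.0268  0.0999] yaw 75.92 tilt 0.11 F [ 0.4 -0.2 -0.6] M [ 0.02 -0.04  0.03] g 0.0479 j [-0.18 -0.25  2.21  0.    1.19 -1.51]
[-0.14 -0.02  9.49] [ 0.  -0.1  0.1]
[287.74209701 278.05370247] [289.67529062 299.42864576]
```

View pics/s1.png

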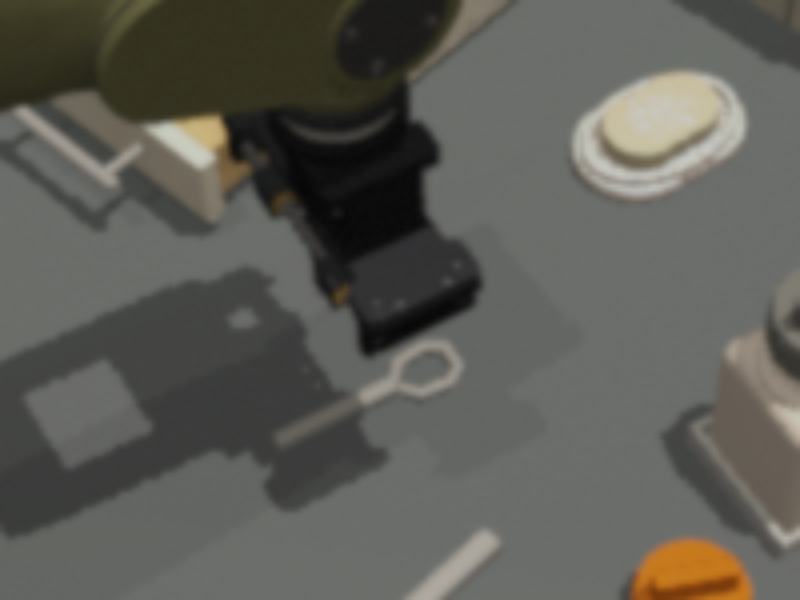

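The jaws straddle the small scraper, whose handle runs from crop (280,440) to (390,390). Next: descend and grip.

Request:
drive_tool(
  steps=[
    [-0.1,0,4,0,0,0,50],
    [-0.1,0,8,0,0,0,50],
    [-0.1,0,9.5,0,0,0,50],
    [-0.1,0,9.5,0,0,0,50],
    [-0.1,0,9.5,0,0,0,50],
    [-0.1,0,9.5,0,0,0,0],
    [-0.1,0,9.5,0,0,0,0],
    [-0.1,0,9.5,0,0,0,0],
    [-0.1,0,9.5,0,0,0,0],
    [-0.1,0,9.5,0,0,0,0],
    [-0.1,0,9.5,0,0,0,0],
  ],
  force=20,
)

```text
time_s: 3.52
eef_pos: [0.4424, -0.0286, 0.0048]
eef_rot: [[0.245, 0.969, 0.001], [0.969, -0.245, 0.002], [0.002, 0.0, -1.0]]
wrist_force: [-0.6, 0.6, 1.5]
grip_width: 0.0119
```

Request:
drive_tool(
  steps=[
    [0,0,-4,0,0,0,0],
    [0,0,-8,0,0,0,0],
    [0,0,-13,0,0,0,0],
    [0,0,-13,0,0,0,0],
    [0,0,-13,0,0,0,0],
  ],
)

```text
time_s: 4.15
eef_pos: [0.4417, -0.0288, 0.1339]
eef_rot: [[0.245, 0.969, -0.0], [0.969, -0.245, 0.002], [0.002, -0.001, -1.0]]
wrist_force: [0.2, 0.5, -1.0]
grip_width: 0.0116
```

Run:
```python
from h import *; from plant import ctrl
s=ctrl.observe();st(s)
go(s,[.5306,.2517,.135],3.25)
p=ctrl.snapshot("side");cv2.imwrite("pics/s2.png",cv2.resize(p["color"][200:350,200:400,::-1],None,fx=4,fy=4))
```

```text
t 4.15 p [ 0.4417 -0.0288  0.1339] yaw 75.81 tilt 0.11 F [ 0.2  0.5 -1. ] M [-0.05  0.07 -0.02] g 0.0116 j [-0.19 -0.29  2.18  0.    1.26 -1.51]
[29.37  1.74 -0.06] [-0.1 -0.  72.6]
```

View pics/s2.png

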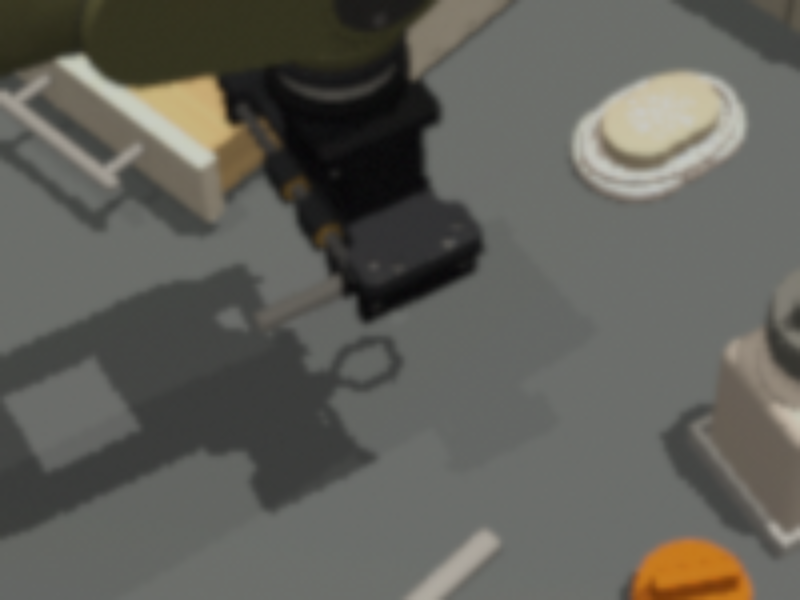

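The scraper is held level, with its handle at (260,320)-(340,290). Next: carry it over the drawer while turning.

Request:
drive_tool(
  steps=[
    [29.4,1.7,0,0,0,72.6,0],
    [29.4,1.7,0,0,0,72.6,0],
    [29.4,1.7,0,0,0,72.6,0],
    [29.4,1.7,0,0,0,72.6,0],
    [29.4,1.7,0,0,0,72.6,0],
    [29.4,1.7,0,0,0,72.6,0],
    [29.4,1.7,0,0,0,72.6,0],
    [29.4,1.7,0,0,0,72.6,0],
    [29.4,1.7,0,0,0,72.6,0],
    [29.4,1.7,0,0,0,72.6,0],
    [29.4,1.7,0,0,0,72.6,0],
  ],
)

```text
time_s: 5.58
eef_pos: [0.5306, 0.2518, 0.1346]
eef_rot: [[0.998, 0.056, -0.0], [0.056, -0.998, 0.001], [-0.0, -0.001, -1.0]]
wrist_force: [0.2, 0.3, 0.3]
grip_width: 0.0116
```

Run:
```python
from h import *; from plant import ctrl
s=ctrl.observe();st(s)
go(s,[.5306,.2517,.032],3.25)
for n in("side","top"):
    p=ctrl.snapshot(n);a=p["color"][130:280,150:350,::-1]
    cv2.imwrite(f"pics/{n}3.png",cv2.resize(a,None,fx=4,fy=4))
```

```text
t 5.58 p [0.5306 0.2518 0.1346] yaw 3.22 tilt 0.08 F [0.2 0.3 0.3] M [-0.08  0.08  0.08] g 0.0116 j [0.35 0.05 1.87 0.   1.22 0.29]
[1.000e-02 2.000e-02 1.026e+01] [-0.1  0.  -0. ]
```

View pics/side3.png

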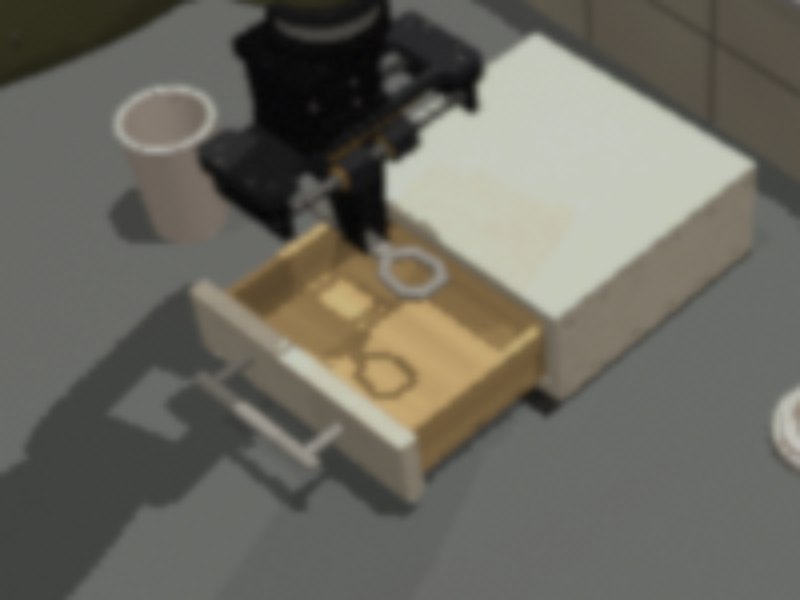

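View pics/top3.png

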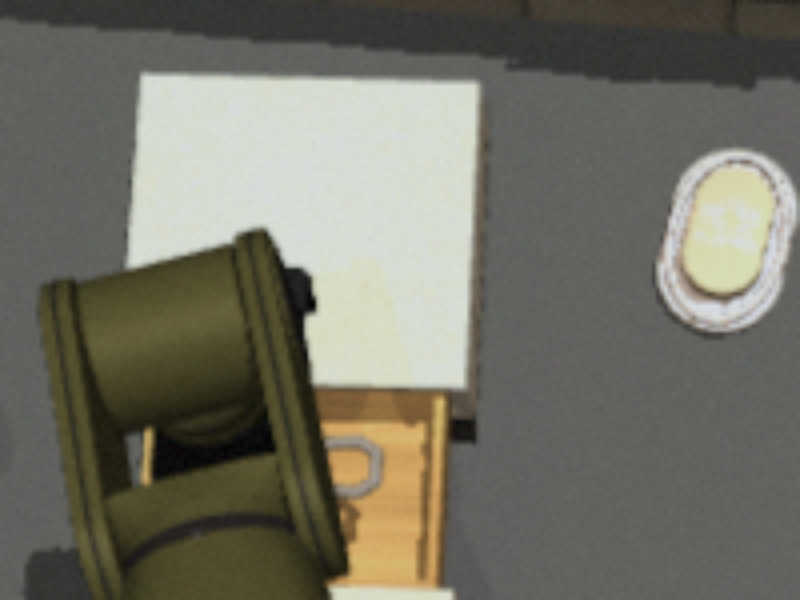

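The scraper hangs level over the opening: the loop is at side (412,270), and its shadow falls on the drawer floor. Next: lower, release, and lift.

Request:
drive_tool(
  steps=[
    [0,0,4,0,0,0,0],
    [0,0,8,0,0,0,0],
    [0,0,10.2,0,0,0,0],
    [0,0,10.3,0,0,0,0],
    [0,0,10.3,0,0,0,0],
    [0,0,10.3,0,0,0,0],
    [0,0,10.3,0,0,0,32],
    [0,0,10.3,0,0,0,32],
    [0,0,10.3,0,0,0,32],
    [0,0,10.3,0,0,0,32],
    [0,0,8,0,0,0,32],
    [0,0,4,0,0,0,32],
    [0,0,-1,0,0,0,32],
    [0,0,-1,0,0,0,32],
    [0,0,-1,0,0,0,32],
  ],
)

```text
time_s: 7.55
eef_pos: [0.5305, 0.2519, 0.1448]
eef_rot: [[0.998, 0.056, 0.0], [0.056, -0.998, 0.002], [0.0, -0.002, -1.0]]
wrist_force: [-0.3, 0.2, 0.1]
grip_width: 0.0304
```

Run:
```python
from h import *; from plant import ctrl
s=ctrl.observe();st(s)
go(s,[.38,.2382,.145],3.25);go(s,[.38,.2382,.038],3.25)
for n in("side",):
    p=ctrl.snapshot(n);a=p["color"][130:280,150:350,::-1]
    cv2.imwrite(f"pics/{n}4.png",cv2.resize(a,None,fx=4,fy=4))
```

```text
t 7.55 p [0.5305 0.2519 0.1448] yaw 3.21 tilt 0.09 F [-0.3  0.2  0.1] M [-0.11  0.05  0.03] g 0.0304 j [0.35 0.04 1.86 0.   1.24 0.29]
[-15.11   0.53  -0.02] [-0.1 -0.  -0. ]
[-15.11   0.54  10.68] [-0.1 -0.  -0. ]
```

View pics/side4.png

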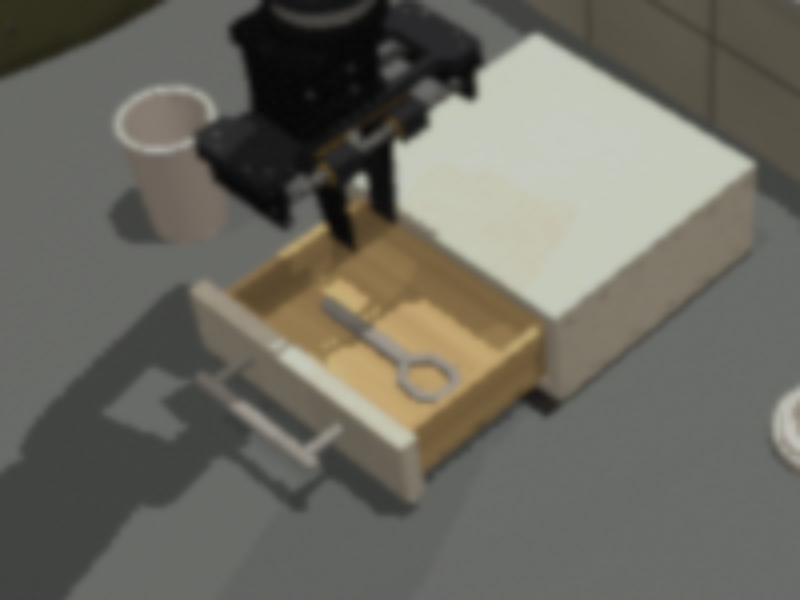

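The scraper lies flat on the drawer floor, from (325,300) to (455,380). Next: move in front of the bar, with the fingers shut.

Request:
drive_tool(
  steps=[
    [-5,0.2,0,0,0,0,0],
    [-10,0.4,0,0,0,0,0],
    [-15.1,0.5,0,0,0,0,0],
    [-15.1,0.5,0,0,0,0,0],
    [-15.1,0.5,5,0,0,0,0],
    [-15.1,0.5,10.4,0,0,0,0],
    [-15.1,0.5,10.4,0,0,0,0],
    [-13,0.5,10.4,0,0,0,0],
    [-11,0.5,10.4,0,0,0,0],
    [-9,0.5,10.4,0,0,0,0],
    [-7,0.5,10.4,0,0,0,0],
    [-5,0.5,10.4,0,0,0,0],
    [-3.5,0.5,10.4,0,0,0,0],
    [-3.5,0.5,10.4,0,0,0,0],
    [-3.5,0.5,10.4,0,0,0,0],
  ],
)

```text
time_s: 9.48
eef_pos: [0.4962, 0.2453, 0.0415]
eef_rot: [[0.998, 0.056, 0.001], [0.056, -0.998, 0.002], [0.001, -0.002, -1.0]]
wrist_force: [0.2, -1.1, 0.7]
grip_width: 0.0004
```

Run:
```python
from h import *; from plant import ctrl
s=ctrl.observe();st(s)
for n in("side",):
    p=ctrl.snapshot(n);a=p["color"][130:280,150:350,::-1]
    cv2.imwrite(f"pics/{n}5.png",cv2.resize(a,None,fx=4,fy=4))
```

```text
t 9.47 p [0.4962 0.2453 0.0415] yaw 3.21 tilt 0.11 F [ 0.2 -1.1  0.7] M [-0.06  0.07 -0.01] g 0.0004 j [0.36 0.09 2.   0.   1.05 0.3 ]
```

View pics/side5.png

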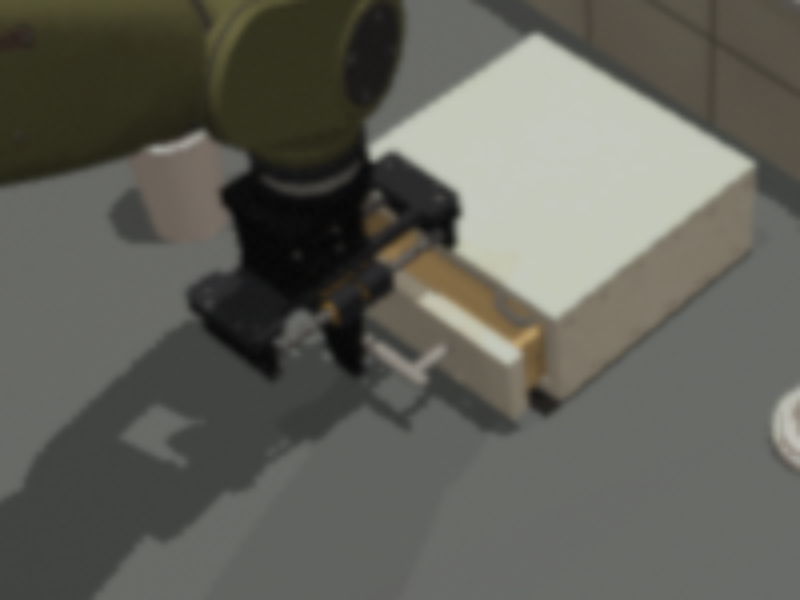

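The drawer is sliding and about 3 cm remains. The scraper is still inside.

Request:
drive_tool(
  steps=[
    [1,0,0,0,0,0,0],
    [2,0,0,0,0,0,0],
    [2.5,0,0,0,0,0,0],
    [2.8,0,0,0,0,0,0],
    [3.0,0,0,0,0,0,0],
    [3.0,0,0,0,0,0,0],
  ],
)

```text
time_s: 10.28
eef_pos: [0.5265, 0.2469, 0.0413]
eef_rot: [[0.998, 0.056, 0.001], [0.056, -0.998, 0.002], [0.001, -0.002, -1.0]]
wrist_force: [0.3, 0.9, 0.5]
grip_width: 0.0005
```

Run:
```python
from h import *; from plant import ctrl
s=ctrl.observe();st(s)
for n in("side",):
    p=ctrl.snapshot(n);a=p["color"][130:280,150:350,::-1]
    cv2.imwrite(f"pics/{n}6.png",cv2.resize(a,None,fx=4,fy=4))
```

```text
t 10.28 p [0.5265 0.2469 0.0413] yaw 3.21 tilt 0.12 F [0.3 0.9 0.5] M [-0.12  0.08 -0.  ] g 0.0005 j [0.35 0.14 1.94 0.   1.06 0.29]
```

View pics/side6.png

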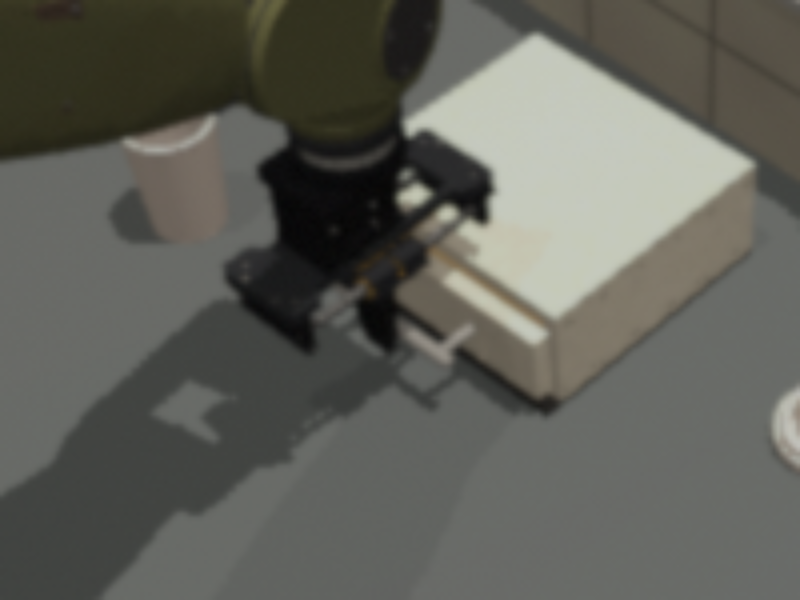

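A gap of roughly 1 cm remains, so I'll advance slowly until contact.

Request:
drive_tool(
  steps=[
    [0.3,0,0,0,0,0,0],
    [0.6,0,0,0,0,0,0],
    [0.6,0,0,0,0,0,0],
  ],
)

```text
time_s: 10.7
eef_pos: [0.5305, 0.2472, 0.0412]
eef_rot: [[0.998, 0.056, -0.004], [0.056, -0.998, 0.001], [-0.004, -0.001, -1.0]]
wrist_force: [-7.8, -0.3, 5.5]
grip_width: 0.0006
```

Run:
```python
from h import *; from plant import ctrl
s=ctrl.observe();st(s)
for n in("side",):
    p=ctrl.snapshot(n);a=p["color"][180:240,230:310,::-1]
    cv2.imwrite(f"pics/{n}7.png",cv2.resize(a,None,fx=8,fy=8))
```

```text
t 10.7 p [0.5305 0.2472 0.0412] yaw 3.2 tilt 0.25 F [-7.8 -0.3  5.5] M [-0.24  1.31 -0.02] g 0.0006 j [0.34 0.15 1.93 0.   1.06 0.29]
```

View pics/side7.png

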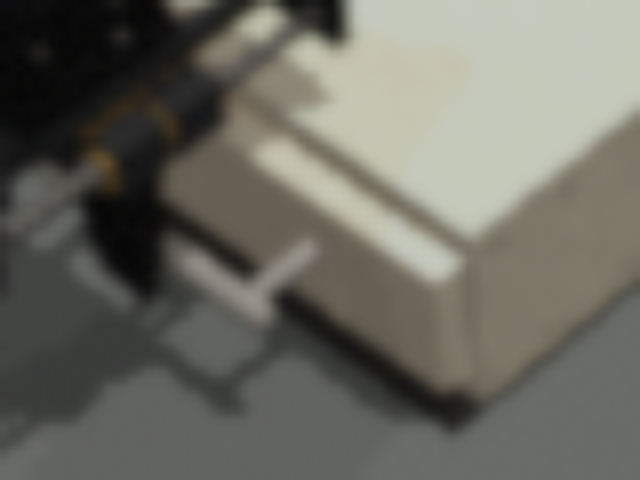

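Request:
drive_tool(
  steps=[
    [0.3,0,0,0,0,0,0],
    [0.3,0,0,0,0,0,0],
    [0.3,0,0,0,0,0,0],
  ],
)

```text
time_s: 11.12
eef_pos: [0.5306, 0.2472, 0.0411]
eef_rot: [[0.998, 0.056, -0.011], [0.056, -0.998, -0.0], [-0.011, -0.0, -1.0]]
wrist_force: [-16.3, -2.2, 12.4]
grip_width: 0.0004
```

Request:
drive_tool(
  steps=[
    [-2,0,0,0,0,0,0],
    [-6,0,0,0,0,0,0],
    [-6,0,-6,0,0,0,0],
    [-6,0,-12,0,0,0,40],
    [-6,0,-18,0,0,0,40],
    [-6,0,-22,0,0,0,40],
    [-6,0,-22,0,0,0,40],
    [-6,0,-22,0,0,0,40],
  ],
)

```text
time_s: 12.12
eef_pos: [0.4749, 0.2435, 0.2603]
eef_rot: [[0.998, 0.056, -0.0], [0.056, -0.998, 0.001], [-0.0, -0.001, -1.0]]
wrist_force: [-0.4, -1.2, -0.5]
grip_width: 0.0377
```

Run:
```python
from h import *; from plant import ctrl
s=ctrl.observe();st(s)
go(s,[.60,-.2495,.26],-103.5)
for n in("side","top"):
    p=ctrl.snapshot(n);a=p["color"][130:280,150:350,::-1]
    cv2.imwrite(f"pics/{n}8.png",cv2.resize(a,None,fx=4,fy=4))
```

```text
t 12.12 p [0.4749 0.2435 0.2603] yaw 3.21 tilt 0.08 F [-0.4 -1.2 -0.5] M [-0.12  0.04  0.03] g 0.0377 j [ 0.37 -0.16  1.85  0.    1.45  0.32]
[ 9.730e+00  4.993e+01 -4.000e-02] [-0.000e+00  1.000e-01  1.067e+02]
```

View pics/side8.png

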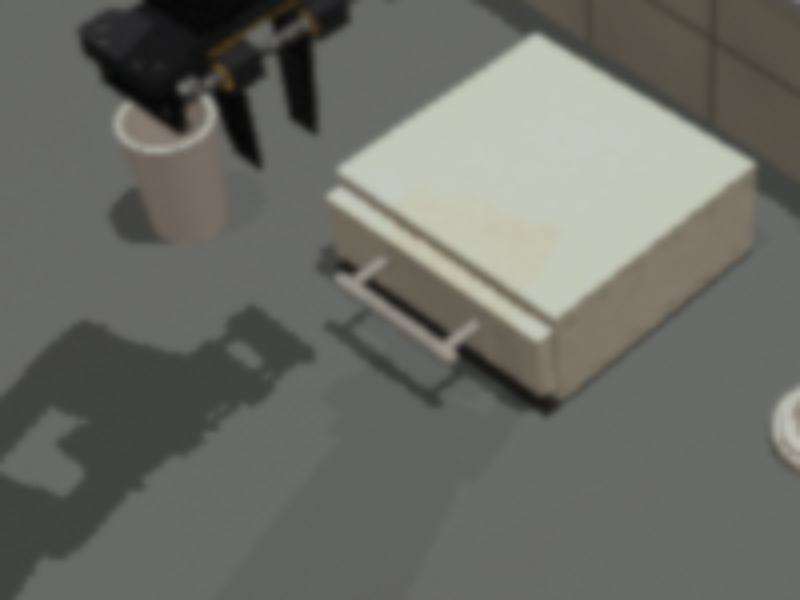

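View pics/top8.png

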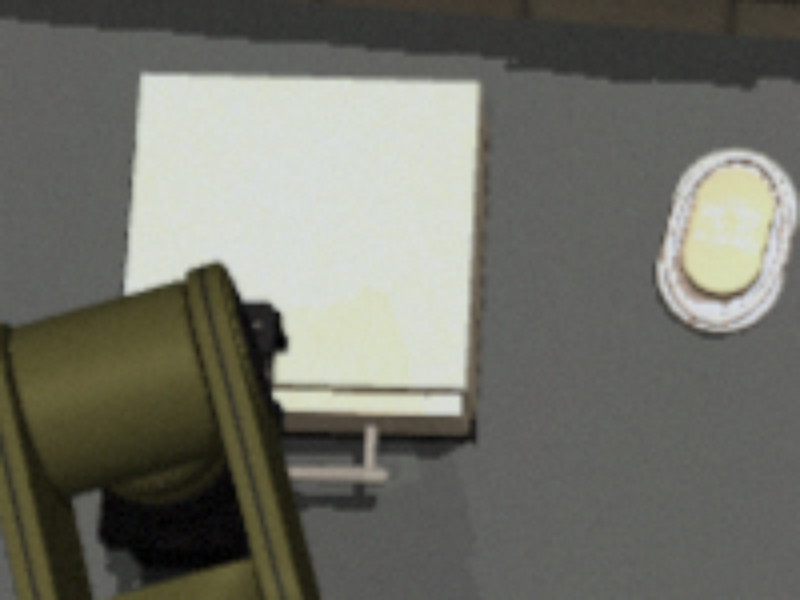

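The drawer front sits flush against the carcass: a hard stop at 16 N moved only 0.1 mm. Next: go over the cap.

Request:
drive_tool(
  steps=[
    [9.7,49.9,0,0,0,106.7,40],
    [9.7,49.9,0,0,0,106.7,40],
    [9.7,49.9,0,0,0,106.7,40],
    [9.7,49.9,0,0,0,106.7,40],
    [9.7,49.9,0,0,0,106.7,40],
    [9.7,49.9,0,0,0,106.7,40],
    [9.7,49.9,0,0,0,106.7,40],
    [9.7,49.9,0,0,0,106.7,40],
    [9.7,49.9,0,0,0,106.7,40],
    [9.7,49.9,0,0,0,106.7,40],
    [9.7,49.9,0,0,0,106.7,40],
    [9.7,49.9,0,0,0,106.7,40],
    [9.7,49.9,0,0,0,106.7,40],
    [9.7,49.9,0,0,0,106.7,40],
  ],
  force=45,
)

```text
time_s: 13.98
eef_pos: [0.5999, -0.2488, 0.2604]
eef_rot: [[-0.232, -0.973, 0.001], [-0.973, 0.232, 0.002], [-0.002, -0.0, -1.0]]
wrist_force: [0.7, -1.0, -0.1]
grip_width: 0.0379
```

Run:
```python
from h import *; from plant import ctrl
s=ctrl.observe();st(s)
go(s,[.60,-.2495,.165],-103.5)
for n in("side","top"):
    p=ctrl.snapshot(n);a=p["color"][200:350,340:540,::-1]
    cv2.imwrite(f"pics/{n}9.png",cv2.resize(a,None,fx=4,fy=4))
```

```text
t 13.97 p [ 0.5999 -0.2488  0.2604] yaw -103.43 tilt 0.1 F [ 0.7 -1.  -0.1] M [-0.03  0.15 -0.02] g 0.0379 j [-0.48  0.1   1.6   0.    1.44  1.33]
[ 0.08 -0.02  9.54] [-0.   0.1  0.1]
```

View pics/side9.png

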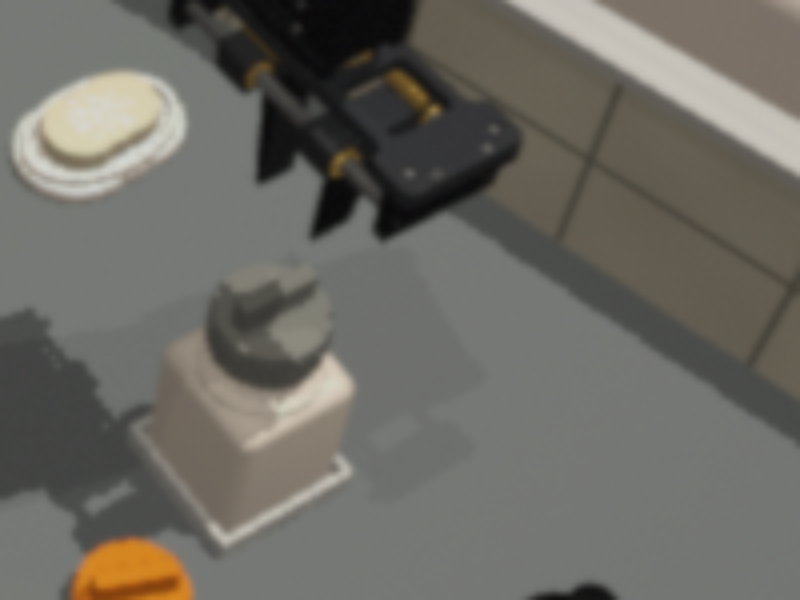

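View pics/top9.png

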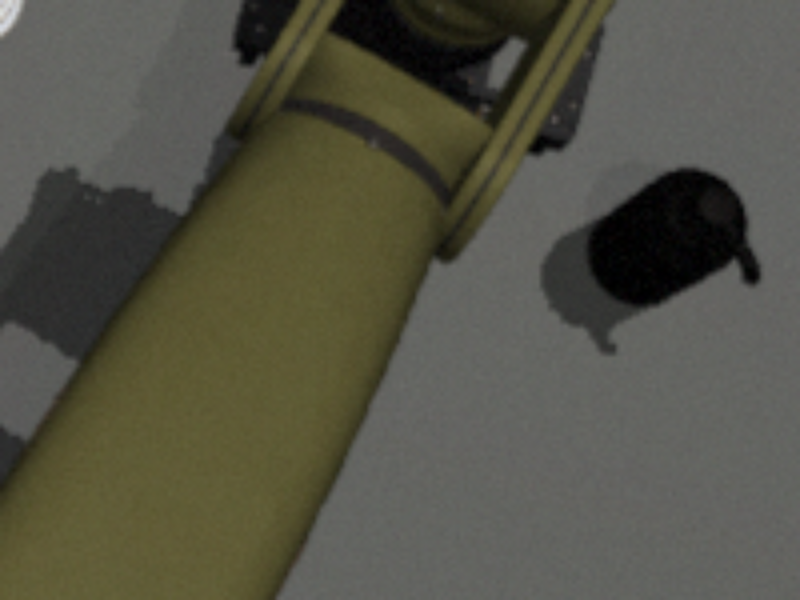

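The jaws straddle the bar, which lies at side (235..315, 270..330). The pump stays clear beneath the gripper body. Next: lower and grip.

Request:
drive_tool(
  steps=[
    [0.1,0,4,0,0,0,40],
    [0.1,0,8,0,0,0,40],
    [0.1,0,9.5,0,0,0,40],
    [0.1,0,9.5,0,0,0,40],
    [0.1,0,9.5,0,0,0,40],
    [0.1,0,9.5,0,0,0,0],
    [0.1,0,9.5,0,0,0,0],
    [0.1,0,9.5,0,0,0,0],
    [0.1,0,9.5,0,0,0,0],
    [0.1,0,9.5,0,0,0,0],
  ],
  force=45,
)

```text
time_s: 15.32
eef_pos: [0.6003, -0.249, 0.1661]
eef_rot: [[-0.233, -0.972, 0.002], [-0.972, 0.233, 0.003], [-0.004, -0.001, -1.0]]
wrist_force: [1.3, 6.0, 4.1]
grip_width: 0.0119
```

Run:
```python
from h import *; from plant import ctrl
s=ctrl.observe();st(s)
p=ctrl.snapshot("side");a=p["color"][200:350,340:540,::-1]
cv2.imwrite(f"pics/s10.png",cv2.resize(a,None,fx=4,fy=4))
```

```text
t 15.32 p [ 0.6003 -0.249   0.1661] yaw -103.48 tilt 0.21 F [1.3 6.  4.1] M [ 1.04 -0.01 -0.04] g 0.0119 j [-0.48  0.16  1.7   0.    1.29  1.33]
```

View pics/s10.png

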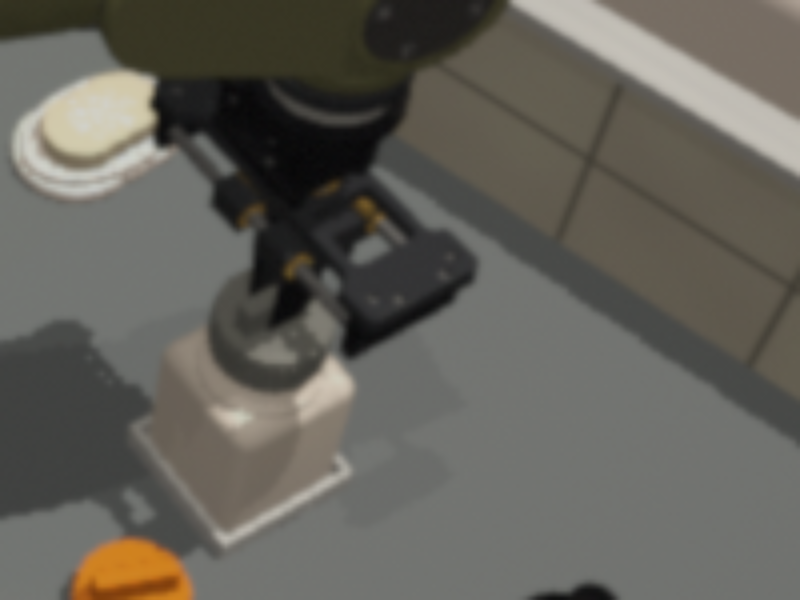

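The bar is gripped at 11.9 mm. I'll relieve the side force and press down about 5.5 mm.

Request:
drive_tool(
  steps=[
    [-0.1,0,0.1,0,0,0,0],
    [-0.1,0,0.3,0,0,0,0],
    [-0.1,0,0.5,0,0,0,0],
    [-0.1,0,0.6,0,0,0,0],
    [-0.1,0,0.6,0,0,0,0],
  ],
)

```text
time_s: 16.0
eef_pos: [0.6004, -0.249, 0.1611]
eef_rot: [[-0.233, -0.972, 0.002], [-0.972, 0.233, 0.001], [-0.002, -0.001, -1.0]]
wrist_force: [-1.4, 4.2, 7.3]
grip_width: 0.0117
```

Run:
```python
from h import *; from plant import ctrl
s=ctrl.observe();st(s)
```

```text
t 16.0 p [ 0.6004 -0.249   0.1611] yaw -103.47 tilt 0.12 F [-1.4  4.2  7.3] M [0.76 0.41 0.06] g 0.0117 j [-0.48  0.16  1.7   0.    1.28  1.33]
```

Pressed 5 mm at 7 N. Next: turn anticlockwise while pressing (tool z points down, so the turn is negative).

Request:
drive_tool(
  steps=[
    [0,0,0.05,0,0,-5,0],
    [0,0,0.05,0,0,-10,0],
    [0,0,0.05,0,0,-15,0],
    [0,0,0.05,0,0,-20,0],
    [0,0,0.05,0,0,-20,0],
  ],
)

```text
time_s: 16.62
eef_pos: [0.6007, -0.2503, 0.161]
eef_rot: [[0.114, -0.993, 0.003], [-0.993, -0.114, -0.002], [0.002, -0.003, -1.0]]
wrist_force: [-0.1, 1.3, 6.9]
grip_width: 0.0115
```

Run:
```python
from h import *; from plant import ctrl
s=ctrl.observe();st(s)
```

```text
t 16.62 p [ 0.6007 -0.2503  0.161 ] yaw -83.45 tilt 0.19 F [-0.1  1.3  6.9] M [0.01 0.23 0.03] g 0.0115 j [-0.48  0.16  1.7  -0.    1.28  0.98]
```

Request:
drive_tool(
  steps=[
    [0,0,0,0,0,-7,0],
    [0,0,0,0,0,-14,0],
    [0,0,0,0,0,-21,0],
    [0,0,0,0,0,-28,0],
    [0,0,0,0,0,-35,0],
    [0,0,0,0,0,-42,0],
    [0,0,0,0,0,-49,0],
    [0,0,0,0,0,-56,0],
    [0,0,0,0,0,-63,0],
    [0,0,0,0,0,-70,0],
    [0,0,0,0,0,-70,0],
  ],
)

```text
time_s: 18.0
eef_pos: [0.6017, -0.2485, 0.1611]
eef_rot: [[0.973, -0.232, 0.005], [-0.232, -0.973, 0.002], [0.005, -0.003, -1.0]]
wrist_force: [2.5, 5.7, 6.6]
grip_width: 0.0118
```

Run:
```python
from h import *; from plant import ctrl
s=ctrl.observe();st(s)
p=ctrl.snapshot("side");a=p["color"][200:350,340:540,::-1]
cv2.imwrite(f"pics/s11.png",cv2.resize(a,None,fx=4,fy=4))
```

```text
t 18.0 p [ 0.6017 -0.2485  0.1611] yaw -13.42 tilt 0.31 F [2.5 5.7 6.6] M [ 0.94 -0.44  0.13] g 0.0118 j [-0.48  0.16  1.7   0.    1.28 -0.24]
```

View pics/s11.png

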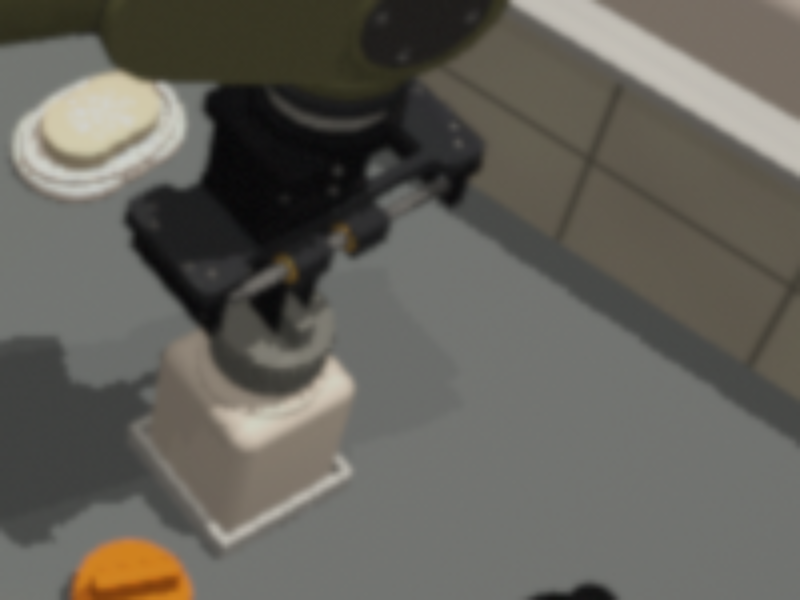

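The bar turned with the gripper, 90° in total. Next: lift gently.

Request:
drive_tool(
  steps=[
    [0,0,-0.5,0,0,0,0],
    [0,0,-1,0,0,0,0],
    [0,0,-1.5,0,0,0,0],
    [0,0,-2,0,0,0,0],
  ],
)

```text
time_s: 18.55
eef_pos: [0.5998, -0.248, 0.177]
eef_rot: [[0.972, -0.233, -0.0], [-0.233, -0.972, 0.004], [-0.001, -0.003, -1.0]]
wrist_force: [3.8, 3.9, -4.2]
grip_width: 0.0116
```

Request:
drive_tool(
  steps=[
    [0,0,-1,0,0,0,0],
    [0,0,-2,0,0,0,0],
    [0,0,-3,0,0,0,0],
    [0,0,-4,0,0,0,0],
    [0,0,-4.5,0,0,0,0],
    [0,0,-4.5,0,0,0,0],
    [0,0,-4.5,0,0,0,0],
    [0,0,-4.5,0,0,0,0],
  ],
)

```text
time_s: 19.55
eef_pos: [0.5996, -0.2489, 0.2232]
eef_rot: [[0.972, -0.233, -0.001], [-0.233, -0.972, 0.002], [-0.001, -0.002, -1.0]]
wrist_force: [0.8, 0.2, 0.3]
grip_width: 0.0118
```

Run:
```python
from h import *; from plant import ctrl
s=ctrl.observe();st(s)
p=ctrl.snapshot("side");cv2.imwrite("pics/s12.png",p["color"][:,:,::-1]);a=p["color"][180:330,320:520,::-1]
cv2.imwrite(f"pics/s12c.png",cv2.resize(a,None,fx=4,fy=4))
p=ctrl.snapshot("top");cv2.imwrite("pics/t12.png",p["color"][:,:,::-1])
```

```text
t 19.55 p [ 0.5996 -0.2489  0.2232] yaw -13.49 tilt 0.12 F [0.8 0.2 0.3] M [-0.06  0.07 -0.02] g 0.0118 j [-0.48  0.12  1.64  0.    1.38 -0.24]
```

View pics/s12.png

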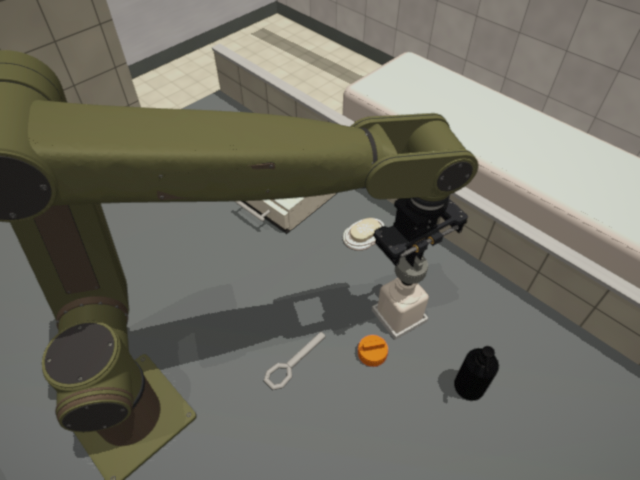

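View pics/s12c.png

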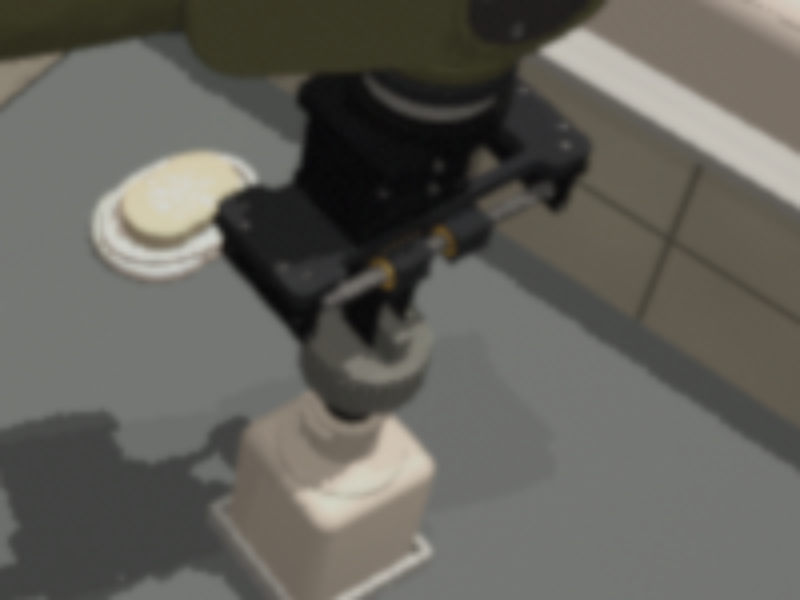

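View pics/t12.png

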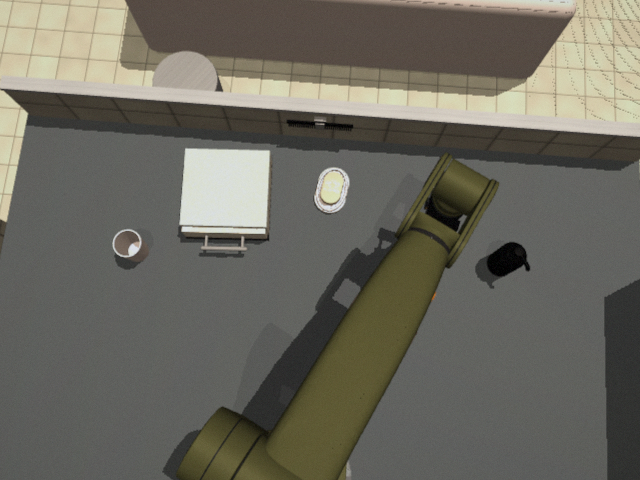

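Run:
```python
from plant import ctrl
print(ctrl.close_job())
```

```text
the job is handed in; nothing more can be done
None
```

I finished the job in the order you asked and handed it in at about 20 s of the 61 s allowed; the hand-in gives no verdict.

- **Scraper and drawer:** I laid the smaller scraper flat in the drawer and pushed the drawer shut by its bar. It hit a hard stop: raising the push to about 16 N moved it only 0.1 mm. Later pictures show its front flush with the unit.
- **Cap:** I pressed it down about 5 mm at 7 N, turned it 90° anticlockwise and lifted it off. The gripper still holds it by its bar, upright within about 0.1° by the tool's tilt. By calculation its lower edge is about 38 mm above the jug's mouth, and the side view shows the neck uncovered.
- **Left alone:** In the last pictures the soap dish, pump dispenser and tumbler look unmoved. The orange look-alike and the larger scraper weren't touched.

No check failed. There was up to 6 N of sideways force while I gripped, turned and lifted the cap, because the gripper was about a millimetre off centre; it was gone once the cap came free.

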